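# Find the loose bolt in the beam and hold its cap open

## Robot

A 6-joint arm with a two-finger parallel gripper is mounted at the origin on the work surface. World frame = base frame: x ahead of the robot, y to its left, z up, the work surface at z = 0. Lengths are in m, angles in rad, forces in N, time in s.
With the tool pointing down it reaches from about 0.275 to 0.85 m from the base axis. Payload 19 kg.
Tool frame: the origin (TCP) lies at the very end of the fingers, on their centre line; the grasp point (between the pads) lies 19 mm behind it; z points along the fingers, y is the line along which they close (so a half turn about z gives the same grasp; the last joint's range is limited). The gripper opens to 85 mm and grips with 20 to 120 N. Pads are 22 mm wide; open, the fingers measure 114 mm over their backs; the gripper's body (76 mm by 85 mm) begins 54 mm behind the grasp point. The pads swing forward as they close: fully open they stand 13 mm farther back than shut.
Start: joints at [-1.402, 0.15, 1.437, -0, 1.554, -0.134], TCP at [0.171, -0.549, 0.192] pointing down, gripper open.
Joint ranges: [-2.8, 2.8], [-0.68, 2.1], [0.12, 2.68], [-1.39, 4.53], [0.16, 2.79], [-2.81, 2.81]. Speed limits (rad/s): [1.89, 1.89, 2.22, 3.01, 3.01, 3.01].

## Interface

Orientations are given as a 3x3 rotation matrix whose columns are the frame's x, y, z axes.
In Python, from bench import get_state, optics, job gives the robot as it stands.
- The arm moves only by the tool apply_moves, never from a script. Its arguments are lists of equal length, an entry for each row: "turn": the turn, a rotation vector about the tool's x, y, z in rad, a list of three; "linear": the shift along the tool's x, y, z in cm, a list of three; "fingers": the closure, from -1 (fully open) to 1 (shut). A call has 1 to 8 rows; each row is the pose to reach, as a shift and turn from the pose commanded when the call began, along the tool's axes at that moment; what a row does not reach only later rows make up. A row lasts 1/8 s, in which the tool goes at most 62.5 mm and 10.7 degrees, less where a joint would pass 70% of its speed; a pose out of reach is approached as far as the arm can. A call with a gripper value outside its range is refused whole. The fingers move at their own pace and stop on an object; "grip_force" is the grip in N (left out, the last holds). Time passes only in rows, so rows that repeat a pose let the fingers close. It gives the time, the measured TCP pose, the force, the opening and the grip force at its end, in the units of the state.
- get_state(): the state, without advancing time (a new reading comes with each control period).
- optics.grab_frame(name): name is "side" or "top" or "wrist"; returns (picture, depth): 384x512x3 uint8, red, green, blue; 384x512 float32, m along the optical axis (not along the pixel's ray), 0 where there is no reading.
- optics.camera_model(name): a dict with "vertical_fov" (degrees; the focal length in pixels is half the picture's height over the tangent of half this angle, whatever the lens; pixels are square), "cx", "cy" (the principal point, pixels), "rvec" (rotation vector, rad) and "tvec" (3), from world to camera coordinates, as OpenCV has them. Camera axes: x right, y down, z forward; pixel columns grow to the right and rows downward; lengths in m; the calibration is good to about 2 mm. The wrist camera is an equidistant fisheye: a pixel r from the principal point sees the ray r / f radians off the axis. A picture is of the moment at which its call begins: read the wrist's pose just before it. camera_model takes no time and is no camera call; for the wrist camera it gives the pose at the moment of the call.
- job.finish_job(): hands the job in; it is judged then, once.
The state is a dict: "clock": time; "joint_pos": joint angles; "dq": joint speeds; "effort": joint torques, N m; "eef_pos": TCP position; "tool_rot": TCP orientation; "wrist_force": force on the tool from outside, world axes, zero at the start; "moment": the same for the moment, N m; "width": finger opening in m; "finger_force": force on a finger pad.
Only numpy, scipy, OpenCV 4.12 (cv2) and the standard library are available. Lean on these libraries where they do the work, as an engineer would, in place of code of your own. Each camera call takes 0.05 s, during which the arm holds its last target. There are 200 camera calls.

## Task

One of the three capped bolts in the beam's joint plate was never tightened. Tap each cap lightly from above, going from the left bolt to the middle one to the right one as the robot sees them, to find the bolt that gives; then, with the putty knife, slip the blade under the lip of that bolt's cap, lever the cap up to about 50 degrees and finish holding it open on the blade, knife in hand and clear of the beam and the fingers off the cap, so that I can get my socket on the bolt. Leave the other two caps shut and the other things on the bench where they are.

Things in the scene. Friction and masses are not known exactly. Their poses are not given: they have to be found in the camera images.
- beam: planed pine beam, 120 x 660 x 60 mm, held down on the bench by two holdfasts (fixed); origin: centre of its underside, y along the beam to the robot's left, x away from the robot. A steel joint plate 90 x 300 x 6 mm lies on its middle, its top 66 mm above the bench; the holdfasts grip the beam 285 mm either side of the middle and rise to 124 mm
- bolt_left: the left of three look-alike M16 bolts, 90 mm left (+y) of the beam's middle, black hinged cap. Origin: bolt's axis, plate top; x away from the robot. Collar 50 mm across up to z = 16 mm, shut cap 48 mm across from 16 to 32 mm, flat crown. Tight, it is rigid; loose, it stands as high, but pressed on the crown with 3 to 4 N it sinks 5 mm, cap and all, and stays down; this point stays put
- bolt_middle: the middle of three look-alike M16 bolts, at the beam's middle, black hinged cap. Origin: bolt's axis, plate top; x away from the robot. Collar 50 mm across up to z = 16 mm, shut cap 48 mm across from 16 to 32 mm, flat crown. Tight, it is rigid; loose, it stands as high, but pressed on the crown with 3 to 4 N it sinks 5 mm, cap and all, and stays down; this point stays put
- bolt_right: the right of three look-alike M16 bolts, 90 mm right (-y) of the beam's middle, black hinged cap. Origin: bolt's axis, plate top; x away from the robot. Collar 50 mm across up to z = 16 mm, shut cap 48 mm across from 16 to 32 mm, flat crown. Tight, it is rigid; loose, it stands as high, but pressed on the crown with 3 to 4 N it sinks 5 mm, cap and all, and stays down; this point stays put
- head_left (a point): top of the hexagon head of bolt_left, under its cap: 25 mm above the plate, 20 mm once a loose bolt has sunk
- head_middle (a point): top of the hexagon head of bolt_middle, under its cap: 25 mm above the plate, 20 mm once a loose bolt has sunk
- head_right (a point): top of the hexagon head of bolt_right, under its cap: 25 mm above the plate, 20 mm once a loose bolt has sunk
- cap_left (a joint): cap hinge of bolt_left, rad: 0 shut, grows as the lip rises, stop 1.6; springs shut when let go (0.3 to 1 N at the lip). In the bolt's frame the hinge lies along y at x = +27, z = 16 mm. Pry lip: 28 mm wide, 4 mm thick, juts out from x = -24 to -42 mm (to the robot), underside at z = 16 mm, free below down to the plate. Hinge and lip are 5 mm lower on a sunk bolt
- cap_middle (a joint): cap hinge of bolt_middle, rad: 0 shut, grows as the lip rises, stop 1.6; springs shut when let go (0.3 to 1 N at the lip). In the bolt's frame the hinge lies along y at x = +27, z = 16 mm. Pry lip: 28 mm wide, 4 mm thick, juts out from x = -24 to -42 mm (to the robot), underside at z = 16 mm, free below down to the plate. Hinge and lip are 5 mm lower on a sunk bolt
- cap_right (a joint): cap hinge of bolt_right, rad: 0 shut, grows as the lip rises, stop 1.6; springs shut when let go (0.3 to 1 N at the lip). In the bolt's frame the hinge lies along y at x = +27, z = 16 mm. Pry lip: 28 mm wide, 4 mm thick, juts out from x = -24 to -42 mm (to the robot), underside at z = 16 mm, free below down to the plate. Hinge and lip are 5 mm lower on a sunk bolt
- knife: putty knife lying flat on the bench; origin on its underside below the place to grip, x towards the blade. Wooden handle 26 mm wide and 24 mm thick from x = -90 to +15 mm, blade from +25 to +110 mm, 2 mm thick and 40 mm wide near the tip, in the plane z = 12 mm (11 to 13); 110 g (may vary by a quarter)
- knife_tip (a point): middle of the blade's front edge, 110 mm ahead of the knife's origin and 12 mm above its underside
- spanner: bystander, not part of the job: combination spanner, 180 mm long, 8 mm thick, flat on the bench
- tape: bystander, not part of the job: tape measure lying flat, 66 x 62 x 36 mm
- chisel: bystander, not part of the job: bench chisel, 245 mm long, wooden handle
- socket: bystander, not part of the job: steel socket, 33 mm across, 40 mm tall, standing on the beam
- nut: bystander, not part of the job: loose hexagon nut, 24 mm across, 13 mm tall, lying on the beam
- glue: bystander, not part of the job: white glue jar, 62 mm across, 75 mm tall
- offcut: bystander, not part of the job: pine offcut, 70 x 150 x 28 mm
- pencil: bystander, not part of the job: flat carpenter's pencil, 175 mm long
Not all that is in view belongs to the job. What is shaped like the knife but blue, orange or red is not meant.

How it is judged:
On the way, in this order (a step that is already met when the one before it is completed fails the run):
1. the left bolt is tapped (pressed with over 3 N) (contact force between any of the fingers, knife and bolt_left above 3 N), for 0.02 s.
2. the middle bolt is tapped (pressed with over 3 N) (contact force between any of the fingers, knife and bolt_middle above 3 N), for 0.02 s.
3. the right bolt is tapped (pressed with over 3 N) (contact force between any of the fingers, knife and bolt_right above 3 N), for 0.02 s.
4. the knife starts to lever up the loose bolt's cap (over 0.15 rad) (((z of head_left in the frame of bolt_left below 0.022 m and value of joint cap_left above 0.15 rad and contact force between knife and bolt_left above 0.05 N) or (z of head_middle in the frame of bolt_middle below 0.022 m and value of joint cap_middle above 0.15 rad and contact force between knife and bolt_middle above 0.05 N) or (z of head_right in the frame of bolt_right below 0.022 m and value of joint cap_right above 0.15 rad and contact force between knife and bolt_right above 0.05 N))), for 0.1 s.
At the end, for the whole second after the job is handed in: the loose bolt's cap stands open by more than 0.7 rad (40 degrees) and still, carried by the knife alone; the knife is gripped by the fingers and does not rest on the beam; no part of the robot touches that bolt or its cap; the other two caps are shut (under 0.1 rad) (((z of head_left in the frame of bolt_left below 0.022 m and value of joint cap_left above 0.7 rad and velocity of joint cap_left between -0.3 and 0.3 rad/s and contact force between knife and bolt_left above 0.05 N and contact force between each of the arm, the fingers and bolt_left below 0.1 N and value of joint each of cap_middle, cap_right below 0.1 rad) or (z of head_middle in the frame of bolt_middle below 0.022 m and value of joint cap_middle above 0.7 rad and velocity of joint cap_middle between -0.3 and 0.3 rad/s and contact force between knife and bolt_middle above 0.05 N and contact force between each of the arm, the fingers and bolt_middle below 0.1 N and value of joint each of cap_left, cap_right below 0.1 rad) or (z of head_right in the frame of bolt_right below 0.022 m and value of joint cap_right above 0.7 rad and velocity of joint cap_right between -0.3 and 0.3 rad/s and contact force between knife and bolt_right above 0.05 N and contact force between each of the arm, the fingers and bolt_right below 0.1 N and value of joint each of cap_left, cap_middle below 0.1 rad)) and contact force between the fingers and knife above 3 N and contact force between knife and beam below 0.3 N); the arm keeps its last pose, push and grip.
It fails at once if the cap of a bolt that has not given is opened (over 0.25 rad) ((value of joint cap_left above 0.25 rad and not (z of head_left in the frame of bolt_left below 0.022 m)) or (value of joint cap_middle above 0.25 rad and not (z of head_middle in the frame of bolt_middle below 0.022 m)) or (value of joint cap_right above 0.25 rad and not (z of head_right in the frame of bolt_right below 0.022 m))).
It fails at once if a bolt is struck hard (over 60 N) (contact force between any of the fingers, knife and bolt_left above 60 N or contact force between any of the fingers, knife and bolt_middle above 60 N or contact force between any of the fingers, knife and bolt_right above 60 N).
It fails at once if a cap is opened by hand: the robot itself touches a bolt while its cap is raised over 0.3 rad ((value of joint cap_left above 0.3 rad and contact force between any of the fingers, the arm and bolt_left above 0.3 N) or (value of joint cap_middle above 0.3 rad and contact force between any of the fingers, the arm and bolt_middle above 0.3 N) or (value of joint cap_right above 0.3 rad and contact force between any of the fingers, the arm and bolt_right above 0.3 N)).
It fails at once if a bystander is moved by more than 30 mm (distance of any of spanner, tape, chisel, socket, nut, glue, offcut, pencil from where it was at the start of the episode above 0.03 m).
It also fails if it takes over 50 s, if anything falls off the work surface, if the arm or the gripper's body presses on something with over 40 N, if the wrist force passes 120 N, or if a joint passes its speed limit or range.

## Working session

There is one attempt and no reset: what is moved stays moved. The work goes in short steps, Python scripts to look and compute and a tool call to move; the robot and the scene stay as the last step left them, time stands still between calls to the robot, and variables do not carry over. Pictures are saved under pics/ and viewed, at most 10 in all, crops included, and the job is handed in when it is done.

Besides the shell and the picture viewer there is one more tool, called after "Emit:" by a JSON object that holds its "method" and its "body", one argument or row to a line. apply_moves: Moves the arm, as the interface text tells. Its arguments: {"type":"object","properties":{"turn":{"type":"array"},"linear":{"type":"array"},"fingers":{"type":"array"},"grip_force":{"type":"number"}},"required":["turn","linear","fingers"]}

```bash
mkdir -p pics; cat > h.py <<'E'
import numpy as np, cv2
from bench import get_state, optics, job
def grab(n):
    m=optics.camera_model(n); p,d=optics.grab_frame(n); return p,d,m
def cam(m):
    R,_=cv2.Rodrigues(np.array(m["rvec"],float)); t=np.array(m["tvec"],float).ravel()
    return R,t,192/np.tan(np.radians(m["vertical_fov"])/2)
def ray(m,u,v,fish=False):
    R,t,f=cam(m); x=(u-m["cx"]);y=(v-m["cy"])
    if fish:
        r=np.hypot(x,y);th=r/f; d=np.array([np.sin(th)*x/max(r,1e-9),np.sin(th)*y/max(r,1e-9),np.cos(th)])
    else: d=np.array([x/f,y/f,1.])
    return -R.T@t, R.T@d
def onz(m,u,v,z,fish=False):
    o,d=ray(m,u,v,fish); return o+d*(z-o[2])/d[2]
def cloud(m,d):
    R,t,f=cam(m); v,u=np.mgrid[:384,:512]
    P=np.stack([(u-m["cx"])/f*d,(v-m["cy"])/f*d,d],-1)
    return (P-t)@R
def pix(m,p):
    R,t,f=cam(m); c=R@np.array(p)+t; return f*c[0]/c[2]+m["cx"],f*c[1]/c[2]+m["cy"]
E
python3 - <<'E'
from h import *
s=get_state();print(s["eef_pos"],s["tool_rot"],s["clock"])
ims=[]
for n in("top","side"):
    p,d,m=grab(n);np.savez(f"{n}.npz",p=p,d=d);print(n,m)
    cv2.imwrite(f"pics/{n}.png",cv2.resize(p[:,:,::-1],(800,600)))
E
```

```text
[ 0.17139158 -0.54858259  0.19191041] [[ 9.54504270e-01  2.98197177e-01 -2.04039649e-04]
 [ 2.98197213e-01 -9.54503609e-01  1.13257359e-03]
 [ 1.42973665e-04 -1.14189038e-03 -9.99999338e-01]] 0.0
top {'vertical_fov': 54.39446436316005, 'cx': 256.71512672395863, 'cy': 184.28600593584179, 'rvec': array([ 2.1485262, -2.0951377,  0.2110304]), 'tvec': array([0.07457107, 0.50911397, 1.09648996])}
side {'vertical_fov': 53.846243123479425, 'cx': 254.42558727535263, 'cy': 188.27738944753517, 'rvec': array([ 0.90733514, -2.56024443,  0.97374693]), 'tvec': array([0.44207442, 0.23394559, 1.01510675])}
```

View pics/top.png

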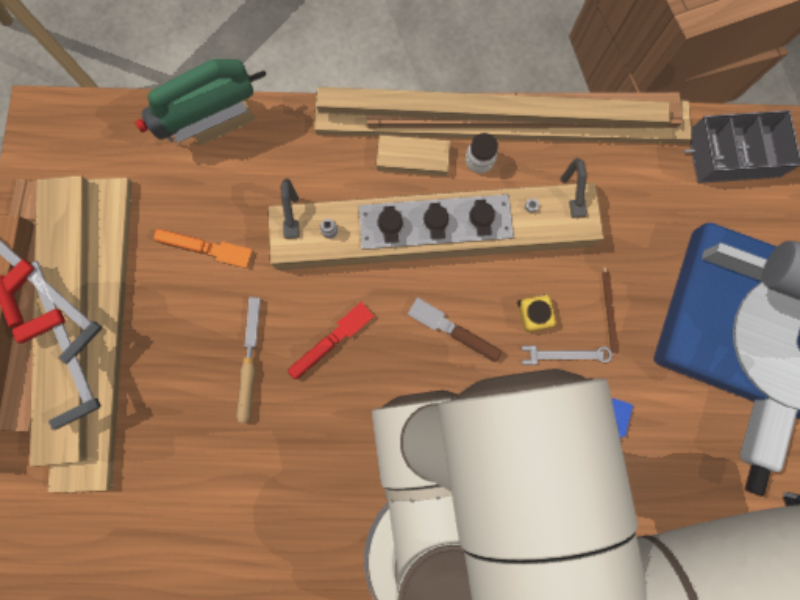

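View pics/side.png

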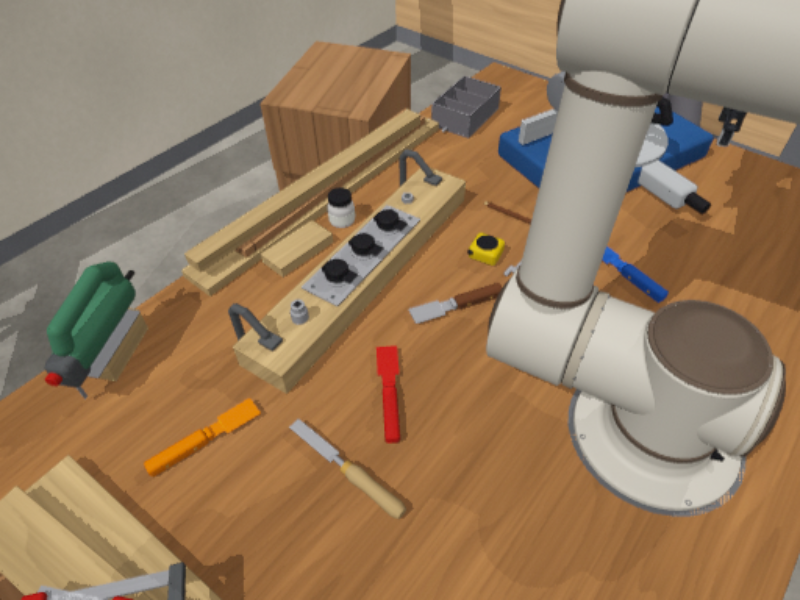

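The top view shows the beam with caps at (390,222), (436,218) and (482,214), left to right. The holdfasts are at its ends, with the socket at (328,228) and the nut at (532,205).

Knife-shaped things are orange (205,248), red (332,340), blue (620,415, half hidden) and brown wood with a steel blade (455,328). The last fits the description: wooden handle and uncoloured. The item at (248,360) is the chisel, which has a narrow blade. Next I measure both views and make a crop.

```bash
python3 - <<'E'
from h import *
D={}
for n in("top","side"):
    z=np.load(n+".npz");p,d=z["p"],z["d"];m=optics.camera_model(n);C=cloud(m,d);D[n]=(p,C,m)
    hsv=cv2.cvtColor(p,cv2.COLOR_RGB2HSV)
    # knife region of interest: world box
    roi=(C[...,0]>.25)&(C[...,0]<.56)&(C[...,1]>-.2)&(C[...,1]<.13)&(C[...,2]>0.003)&(C[...,2]<.05)
    # black caps
    bl=(hsv[...,2]<60)&(C[...,2]>.07)&(C[...,2]<.12)&(C[...,0]>.4)&(C[...,0]<.8)
    k,l,st,ce=cv2.connectedComponentsWithStats(bl.astype(np.uint8))
    for i in range(1,k):
        if st[i,4]>60:
            q=C[l==i]; print(n,"black",ce[i].round(1),st[i,4],q.mean(0).round(4),np.percentile(q[:,2],[50,95]).round(4))
            t=q[q[:,2]>np.percentile(q[:,2],95)-.006]; print("   crown",((t.min(0)+t.max(0))/2).round(4),(t.max(0)-t.min(0)).round(3))
    gr=(hsv[...,1]<70)&(hsv[...,2]>90)
    br=(hsv[...,1]>=70)&(hsv[...,2]<130)
    for nm,mk in(("grey",gr&roi),("brown",br&roi&(C[...,2]>.008))):
        k,l,st,ce=cv2.connectedComponentsWithStats(mk.astype(np.uint8))
        for i in range(1,k):
            if st[i,4]>60:
                q=C[l==i]; c,wh,a=cv2.minAreaRect(q[:,:2].astype(np.float32)); print(n,nm,ce[i].round(1),st[i,4],"xy",np.round(c,4),"wh",np.round(wh,3),round(a,1),"z",np.median(q[:,2]).round(4))
    gp=(hsv[...,1]<60)&(hsv[...,2]>80)&(C[...,2]>.055)&(C[...,2]<.078)&(C[...,0]>.45)
    k,l,st,ce=cv2.connectedComponentsWithStats(gp.astype(np.uint8));i=1+st[1:,4].argmax();q=C[l==i]
    print(n,"plate",cv2.minAreaRect(q[:,:2].astype(np.float32)),np.median(q[:,2]))
p=D["top"][0]; a=p[180:240,250:330];b=D["side"][0][165:225,250:330]
cv2.imwrite("pics/crop.png",cv2.resize(np.hstack([a,b])[:,:,::-1],None,fx=5,fy=5,interpolation=cv2.INTER_CUBIC))
E
```

```text
top black [309.6  96.8] 96 [ 0.786  -0.0719  0.0757] [0.0759 0.0789]
   crown [ 0.786  -0.0711  0.0766] [0.027 0.048 0.007]
top black [279.4 143. ] 61 [0.6263 0.0224 0.0951] [0.0963 0.1012]
   crown [0.6363 0.0238 0.0999] [0.039 0.042 0.009]
top black [307.1 140.9] 62 [ 0.635  -0.0609  0.0956] [0.0964 0.1012]
   crown [ 0.6431 -0.0635  0.099 ] [0.03  0.042 0.007]
top grey [275.  202.3] 335 xy [0.4562 0.0244] wh [0.097 0.041] 59.5 z 0.0142
top grey [340.6 226.8] 117 xy [ 0.3866 -0.1776] wh [0.038 0.044] 1.4 z 0.0086
top brown [304.3 219.6] 293 xy [ 0.4059 -0.0629] wh [0.104 0.027] 61.0 z 0.0245
top plate ((0.6419695615768433, 0.022466331720352173), (0.09375306963920593, 0.3025412857532501), 5.870289325714111) 0.06699083554360213
side black [248.6 141. ] 184 [ 0.6417 -0.0568  0.0907] [0.0925 0.0982]
   crown [ 0.6485 -0.0605  0.0962] [0.043 0.041 0.008]
side black [233.  156.5] 196 [0.6321 0.0321 0.0911] [0.0935 0.0984]
   crown [0.6392 0.0291 0.0962] [0.045 0.041 0.008]
side black [216.  173.4] 222 [0.6229 0.1208 0.0912] [0.0936 0.0986]
   crown [0.6314 0.1184 0.0968] [0.045 0.042 0.008]
side black [ 47.4 240.7] 98 [0.7969 0.5806 0.0963] [0.0972 0.1147]
   crown [0.7968 0.5772 0.1136] [0.006 0.018 0.009]
side grey [276.2 198.3] 266 xy [0.4562 0.0265] wh [0.095 0.041] 59.2 z 0.0119
side brown [305.7 188.6] 240 xy [ 0.4054 -0.0595] wh [0.103 0.028] 62.1 z 0.0213
side plate ((0.643957793712616, 0.024423032999038696), (0.09934798628091812, 0.30612775683403015), 5.711664199829102) 0.06474706318262718
```

View pics/crop.png

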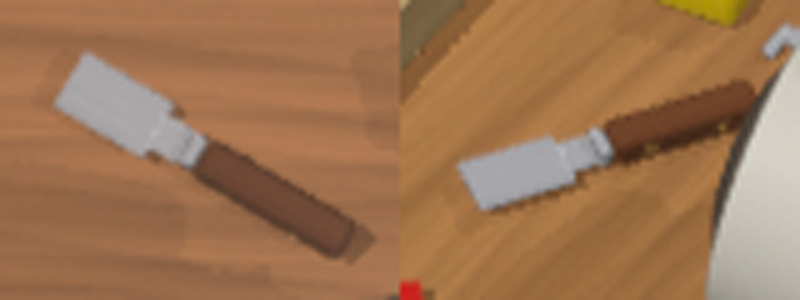

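The crop confirms the brown-handled steel putty knife; blade and handle measure the same in both views. Knife origin is ≈ (0.425, -0.029) with its axis at 59.8°. The beam's middle is ≈ (0.642, 0.025) at a yaw of about 5.6°. Now the move above the left bolt.

```bash
cat >> h.py <<'E'
def go(target,yaw=None):
    s=get_state();R=np.array(s["tool_rot"]);p=np.array(s["eef_pos"])
    print("lin cm",(R.T@(np.array(target)-p)*100).round(2))
    if yaw is not None:
        y=np.radians(yaw);x=np.array([np.cos(y),np.sin(y),0]);T=np.column_stack([x,np.cross([0,0,-1],x),[0,0,-1]])
        print("turn",cv2.Rodrigues(R.T@T)[0].ravel().round(4))
E
python3 -c "
from h import *
go([.633,.115,.17],5.6)"
```

```text
lin cm [ 63.85 -49.57   2.26]
turn [-0.0011 -0.      0.2051]
```

Emit:
{"method": "apply_moves", "body": {
  "turn": [
    [-0.001,0,0.205],
    [-0.001,0,0.205],
    [-0.001,0,0.205],
    [-0.001,0,0.205],
    [-0.001,0,0.205],
    [-0.001,0,0.205],
    [-0.001,0,0.205],
    [-0.001,0,0.205]
  ],
  "linear": [
    [63.85,-49.6,2.2],
    [63.85,-49.6,2.2],
    [63.85,-49.6,2.2],
    [63.85,-49.6,2.2],
    [63.85,-49.6,2.2],
    [63.85,-49.6,2.2],
    [63.85,-49.6,2.2],
    [63.85,-49.6,2.2]
  ],
  "fingers": [1,1,1,1,1,1,1,1],
  "grip_force": 20
}}

```text
clock: 1.1
eef_pos: [0.4566, -0.1378, 0.1789]
tool_rot: [[0.995, 0.098, 0.0], [0.098, -0.995, -0.001], [0.0, 0.001, -1.0]]
wrist_force: [1.1, -1.5, 0.3]
width: 0.0001
finger_force: 0.0
```

```bash
python3 -c "
from h import *
print(get_state()['eef_pos'],get_state()['clock']);go([.633,.115,.16],5.6)"
```

```text
[ 0.45664686 -0.13779712  0.17891921] 1.1
lin cm [ 20.02 -23.44   1.87]
turn [ 0.0011 -0.0003  0.    ]
```

Emit:
{"method": "apply_moves", "body": {
  "turn": [
    [0.001,0,0],
    [0.001,0,0],
    [0.001,0,0],
    [0.001,0,0],
    [0.001,0,0],
    [0.001,0,0],
    [0.001,0,0]
  ],
  "linear": [
    [20,-23.4,1.9],
    [20,-23.4,1.9],
    [20,-23.4,1.9],
    [20,-23.4,1.9],
    [20,-23.4,1.9],
    [20,-23.4,1.9],
    [20,-23.4,1.9]
  ],
  "fingers": [1,1,1,1,1,1,1]
}}

```text
clock: 1.98
eef_pos: [0.6317, 0.1125, 0.1592]
tool_rot: [[0.995, 0.098, -0.001], [0.098, -0.995, -0.0], [-0.001, 0.0, -1.0]]
wrist_force: [-0.9, -0.7, 0.3]
width: -0.0
finger_force: 0.0
```

```bash
python3 -c "
from h import *
go([.633,.115,.102],5.6); print(get_state()['wrist_force'])
p,d,m=grab('wrist');print(m,optics.camera_model('wrist')); cv2.imwrite('pics/w1.png',cv2.resize(p[:,:,::-1],(800,600)))
np.savez('w1.npz',p=p,d=d,rvec=m['rvec'],tvec=m['tvec'])"
```

```text
lin cm [ 0.16 -0.23  5.72]
turn [0.0001 0.001  0.0006]
[-0.85816928 -0.71925822  0.2902719 ]
{'vertical_fov': 65.70646984690485, 'cx': 255.57863142228965, 'cy': 187.73936252973908, 'rvec': array([-2.15346727,  1.95079246,  0.2916353 ]), 'tvec': array([0.0496721 , 0.58339258, 0.53552745])} {'vertical_fov': 65.70646984690485, 'cx': 255.57863142228965, 'cy': 187.73936252973908, 'rvec': array([-2.15308659,  1.9521378 ,  0.29116589]), 'tvec': array([0.04969998, 0.58336418, 0.53554662])}
```

View pics/w1.png

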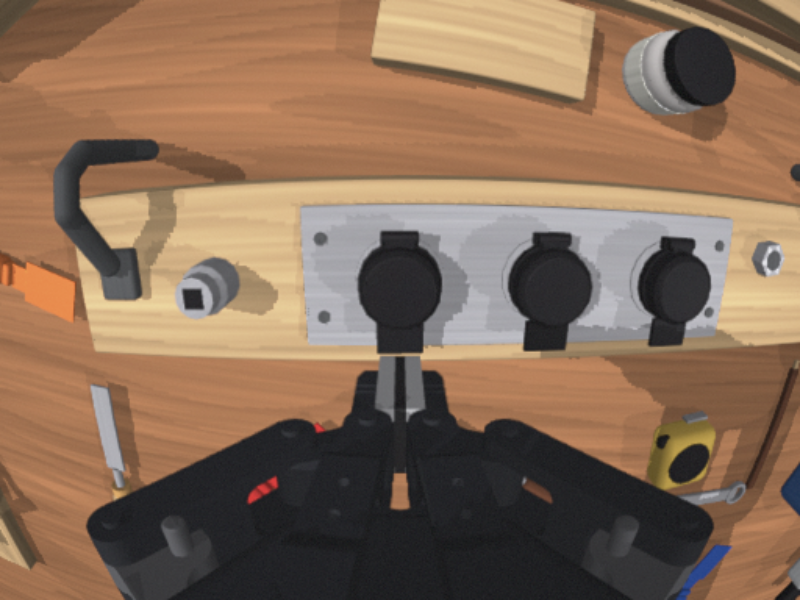

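The wrist view shows the three caps, crowns at (400,285), (550,286) and (675,287), with lips toward the gripper and nothing between them. I cast these crowns.

```bash
python3 -c "
from h import *
z=np.load('w1.npz');m=optics.camera_model('wrist')
for u,v in((400,285),(550,286),(675,287)):
    a=onz(m,u/1.5625,v/1.5625,.098,True); print(a.round(4))
# lip outer edge middles at z=.082+.004
for u,v in((400,352),(545,349),(666,345)): print('lip',onz(m,u/1.5625,v/1.5625,.086,True).round(4))
# plate corners z .066
c=[onz(m,u/1.5625,v/1.5625,.066,True) for u,v in((301,206),(733,219),(715,341),(307,344))]
print(np.round(c,4),np.mean(c,0))
p=z['p'];g=cv2.cvtColor(p,cv2.COLOR_RGB2GRAY);print(z['d'][183,256],z['d'][183,352])
"
```

```text
[0.637  0.1123 0.098 ]
[0.6449 0.028  0.098 ]
[ 0.653  -0.0574  0.098 ]
lip [0.592  0.1078 0.086 ]
lip [0.6015 0.0183 0.086 ]
lip [ 0.6098 -0.0713  0.086 ]
[[ 0.6713  0.1754  0.066 ]
 [ 0.7016 -0.1222  0.066 ]
 [ 0.608  -0.1341  0.066 ]
 [ 0.5822  0.1678  0.066 ]] [0.64079066 0.02169725 0.066     ]
0.2515532 0.25296673
```

Emit:
{"method": "apply_moves", "body": {
  "turn": [
    [0,0,0],
    [0,0,0],
    [0,0,0],
    [0,0,0],
    [0,0,0],
    [0,0,0]
  ],
  "linear": [
    [0.2,0,4],
    [0.2,0,5.7],
    [0.2,0,5.9],
    [0.2,0,6.0],
    [0.2,0,6.1],
    [0.2,0,6.15]
  ],
  "fingers": [1,1,1,1,1,1]
}}

```text
clock: 2.78
eef_pos: [0.6343, 0.1129, 0.0988]
tool_rot: [[0.995, 0.098, 0.001], [0.098, -0.995, 0.0], [0.001, -0.0, -1.0]]
wrist_force: [-0.8, -0.3, 0.1]
width: 0.0001
finger_force: 0.0
```

Emit:
{"method": "apply_moves", "body": {
  "turn": [
    [0,0,0],
    [0,0,0],
    [0,0,0]
  ],
  "linear": [
    [0,0,0.05],
    [0,0,0.1],
    [0,0,0.1]
  ],
  "fingers": [1,1,1]
}}

```text
clock: 3.15
eef_pos: [0.6341, 0.1129, 0.0972]
tool_rot: [[0.995, 0.098, -0.0], [0.098, -0.995, 0.0], [-0.0, -0.0, -1.0]]
wrist_force: [-0.7, -0.5, 0.2]
width: -0.0
finger_force: 0.0
```

Emit:
{"method": "apply_moves", "body": {
  "turn": [
    [0,0,0],
    [0,0,0]
  ],
  "linear": [
    [0,0,0.05],
    [0,0,0.1]
  ],
  "fingers": [1,1]
}}

```text
clock: 3.4
eef_pos: [0.6341, 0.1128, 0.0963]
tool_rot: [[0.995, 0.098, 0.0], [0.098, -0.995, 0.0], [0.0, -0.0, -1.0]]
wrist_force: [-0.0, 0.3, -0.0]
width: 0.0002
finger_force: 0.0
```

Emit:
{"method": "apply_moves", "body": {
  "turn": [
    [0,0,0],
    [0,0,0],
    [0,0,0]
  ],
  "linear": [
    [0,0,0.05],
    [0,0,0.1],
    [0,0,0.15]
  ],
  "fingers": [1,1,1]
}}

```text
clock: 3.78
eef_pos: [0.6341, 0.1129, 0.0947]
tool_rot: [[0.995, 0.098, 0.0], [0.098, -0.995, 0.0], [0.0, -0.0, -1.0]]
wrist_force: [0.1, 0.7, 0.2]
width: -0.0001
finger_force: 0.0
```

```bash
python3 -c "
from h import *
z=np.load('side.npz');d0=z['d'];p,d,m=grab('side');C0=cloud(m,d0);C=cloud(m,d)
np.savez('side2.npz',p=p,d=d)
for u,v in((216,173),(233,156),(249,141)):
    for X in(C0,C):
        q=X[v-8:v+7,u-8:u+9].reshape(-1,3);q=q[(q[:,2]>.086)&(q[:,2]<.105)];print(u,np.median(q[:,2]),np.percentile(q[:,2],90),len(q))
cv2.imwrite('pics/s2.png',cv2.resize(np.hstack([z['p'][120:200,180:270],p[120:200,180:270]])[:,:,::-1],(800,356)))
"
```

```text
216 0.09583469336814042 0.09847120644389584 160
216 0.09579110144062439 0.09830137725450362 163
233 0.09622970425259399 0.09820316607530337 142
233 0.09538869063349165 0.09821914911995452 146
249 0.09507719288973485 0.09794857485062328 134
249 0.09535327170044933 0.0983212233068887 129
```

View pics/s2.png

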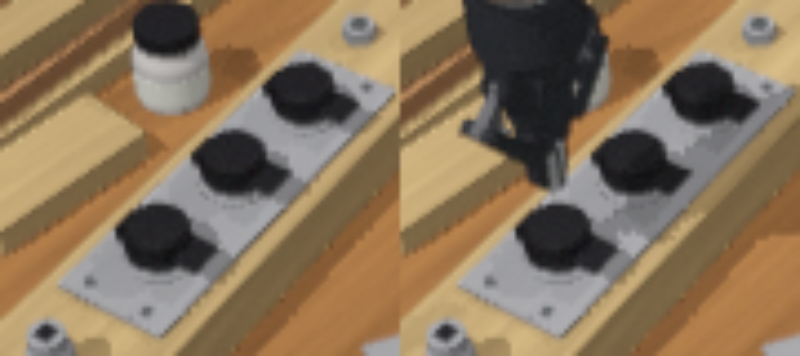

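```bash
python3 -c "
from h import *
z=np.load('side2.npz');m=optics.camera_model('side');C=cloud(m,z['d']);s=get_state()
print(s['eef_pos'],pix(m,s['eef_pos']))
u=180+int(152*90/400);v=120+int(180*80/356);print('tip px',u,v)
for vv in range(v-6,v+5,2): print([tuple(C[vv,uu].round(3)) for uu in range(u-4,u+5,2)])
print(s['joint_pos'],s['wrist_force'],s['moment'])
p,d,mw=grab('wrist');cv2.imwrite('pics/w2.png',cv2.resize(p[:,:,::-1],(800,600)))
"
```

```text
[0.63407435 0.11286712 0.0946576 ] (np.float64(215.03005236478717), np.float64(169.54620283109912))
tip px 214 160
[(np.float64(0.621), np.float64(0.135), np.float64(0.183)), (np.float64(0.621), np.float64(0.128), np.float64(0.178)), (np.float64(0.62), np.float64(0.121), np.float64(0.173)), (np.float64(0.624), np.float64(0.11), np.float64(0.163)), (np.float64(0.752), np.float64(-0.014), np.float64(-0.0))]
[(np.float64(0.619), np.float64(0.138), np.float64(0.179)), (np.float64(0.626), np.float64(0.124), np.float64(0.164)), (np.float64(0.624), np.float64(0.119), np.float64(0.162)), (np.float64(0.622), np.float64(0.113), np.float64(0.158)), (np.float64(0.696), np.float64(0.037), np.float64(0.06))]
[(np.float64(0.632), np.float64(0.128), np.float64(0.156)), (np.float64(0.626), np.float64(0.126), np.float64(0.158)), (np.float64(0.621), np.float64(0.123), np.float64(0.158)), (np.float64(0.624), np.float64(0.112), np.float64(0.148)), (np.float64(0.691), np.float64(0.044), np.float64(0.059))]
[(np.float64(0.636), np.float64(0.126), np.float64(0.144)), (np.float64(0.626), np.float64(0.126), n
[... 254 characters left out ...]
 (np.float64(0.625), np.float64(0.128), np.float64(0.144)), (np.float64(0.624), np.float64(0.122), np.float64(0.14)), (np.float64(0.677), np.float64(0.067), np.float64(0.066)), (np.float64(0.672), np.float64(0.063), np.float64(0.066))]
[(np.float64(0.692), np.float64(0.081), np.float64(0.059)), (np.float64(0.688), np.float64(0.076), np.float64(0.057)), (np.float64(0.677), np.float64(0.076), np.float64(0.064)), (np.float64(0.672), np.float64(0.072), np.float64(0.064)), (np.float64(0.669), np.float64(0.067), np.float64(0.062))]
[5.65469732e-02 3.40176931e-01 1.40244760e+00 1.42812798e-04
 1.39897247e+00 1.52953979e+00] [-0.16617996  0.10407739 -0.08363016] [ 0.00638314  0.05105566 -0.01188195]
```

View pics/w2.png

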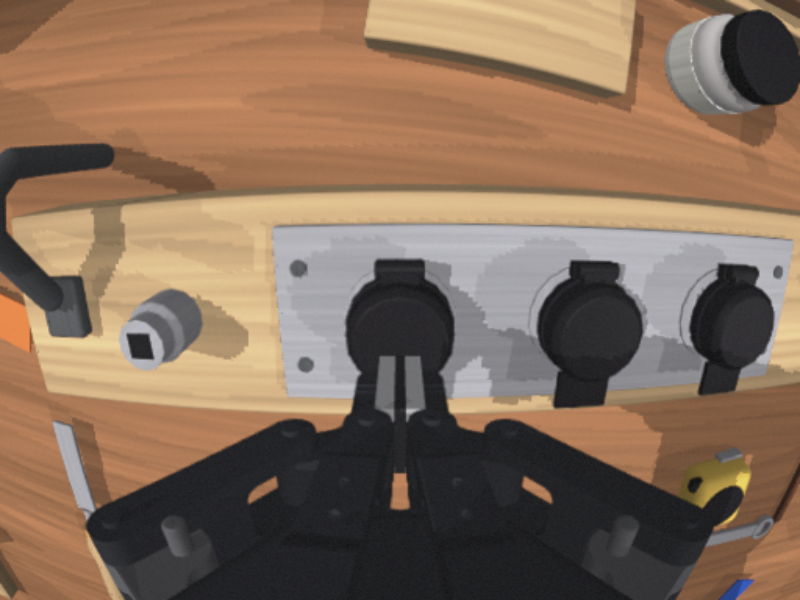

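```bash
python3 -c "
from h import *
s=get_state();p,d,m=grab('wrist');R,t,f=cam(m)
R0=np.array(s['tool_rot']);print('cam centre in tool',R0.T@(-R.T@t-s['eef_pos']))
def P(u,v):
    o,r=ray(m,u,v,True); return o+r*d[v,u]/ (R@r)[2]
for u,v in((248,229),(263,229),(248,231),(263,231),(248,235),(256,215),(248,250)): 
    w=P(u,v);print(u,v,w.round(4),(R0.T@(w-s['eef_pos'])).round(4))
z=np.load('w1.npz');d=z['d']
"
```

```text
cam centre in tool [ 0.07497106 -0.00047411 -0.18135409]
248 229 [0.6454 0.1181 0.1404] [ 0.0118 -0.0041 -0.0457]
263 229 [0.6454 0.1105 0.1388] [ 0.011   0.0035 -0.044 ]
248 231 [0.645  0.118  0.1418] [ 0.0113 -0.0041 -0.0471]
263 231 [0.6456 0.1106 0.1416] [ 0.0112  0.0034 -0.0469]
248 235 [0.6448 0.1179 0.1459] [ 0.0111 -0.004  -0.0512]
256 215 [0.636  0.113  0.0977] [ 0.0019  0.     -0.003 ]
248 250 [0.6451 0.1176 0.1615] [ 0.0114 -0.0036 -0.0668]
```

The wrist picture and depth from two cameras show the real fingertips at z ≈ 0.139. That is about 44 mm short of the reported TCP (0.095), and it explains why I felt no contact. I use the measured tip from here and descend about 38 mm, then step.

Emit:
{"method": "apply_moves", "body": {
  "turn": [
    [0,0,0],
    [0,0,0],
    [0,0,0]
  ],
  "linear": [
    [0,0,3.0],
    [0,0,3.6],
    [0,0,3.7]
  ],
  "fingers": [1,1,1]
}}

```text
clock: 4.3
eef_pos: [0.6341, 0.1129, 0.058]
tool_rot: [[0.995, 0.098, -0.0], [0.098, -0.995, 0.0], [-0.0, -0.0, -1.0]]
wrist_force: [0.9, -0.4, 1.4]
width: 0.0002
finger_force: 0.0
```

Emit:
{"method": "apply_moves", "body": {
  "turn": [
    [0,0,0],
    [0,0,0],
    [0,0,0],
    [0,0,0]
  ],
  "linear": [
    [0,0,0.1],
    [0,0,0.15],
    [0,0,0.2],
    [0,0,0.25]
  ],
  "fingers": [1,1,1,1]
}}

```text
clock: 4.8
eef_pos: [0.6343, 0.1129, 0.0556]
tool_rot: [[0.995, 0.098, 0.001], [0.098, -0.995, 0.0], [0.001, -0.0, -1.0]]
wrist_force: [0.5, 0.3, 3.2]
width: 0.0002
finger_force: 1.4
```

Emit:
{"method": "apply_moves", "body": {
  "turn": [
    [0,0,0],
    [0,0,0]
  ],
  "linear": [
    [0,0,0.05],
    [0,0,0.05]
  ],
  "fingers": [1,1]
}}

```text
clock: 5.05
eef_pos: [0.6342, 0.1129, 0.0548]
tool_rot: [[0.995, 0.098, 0.0], [0.098, -0.995, 0.0], [0.0, -0.0, -1.0]]
wrist_force: [2.0, 0.3, 2.1]
width: -0.0001
finger_force: 1.2
```

Emit:
{"method": "apply_moves", "body": {
  "turn": [
    [0,0,0],
    [0,0,0],
    [0,0,0]
  ],
  "linear": [
    [0,0,0.05],
    [0,0,0.1],
    [0,0,0.1]
  ],
  "fingers": [1,1,1]
}}

```text
clock: 5.42
eef_pos: [0.6342, 0.1129, 0.0539]
tool_rot: [[0.995, 0.098, 0.0], [0.098, -0.995, 0.0], [0.0, -0.0, -1.0]]
wrist_force: [1.4, 0.7, 4.0]
width: 0.0002
finger_force: 2.1
```

Emit:
{"method": "apply_moves", "body": {
  "turn": [
    [0,0,0],
    [0,0,0],
    [0,0,0]
  ],
  "linear": [
    [0,0,0.05],
    [0,0,0.1],
    [0,0,0.15]
  ],
  "fingers": [1,1,1]
}}

```text
clock: 5.8
eef_pos: [0.6342, 0.1129, 0.0533]
tool_rot: [[0.995, 0.098, 0.001], [0.098, -0.995, 0.0], [0.001, -0.0, -1.0]]
wrist_force: [-4.9, -0.7, 16.5]
width: -0.0001
finger_force: 8.6
```

Emit:
{"method": "apply_moves", "body": {
  "turn": [
    [0,0,0],
    [0,0,0],
    [0,0,0]
  ],
  "linear": [
    [0,-4.5,-3],
    [0,9,-3],
    [0,9,-3]
  ],
  "fingers": [1,1,1]
}}

```text
clock: 6.18
eef_pos: [0.6416, 0.0337, 0.0822]
tool_rot: [[0.995, 0.101, -0.0], [0.101, -0.995, 0.0], [-0.0, -0.0, -1.0]]
wrist_force: [0.4, -0.2, 0.9]
width: -0.0003
finger_force: 0.0
```

```bash
cat >> h.py <<'E'
def wp(m,d,u,v):
    R,_,_=cam(m);o,r=ray(m,u,v,True); return o+r*d[v,u]/(R@r)[2]
def crowns(cs=((.6341,.1124),(.643,.0228),(.6519,-.0668))):
    s=get_state();print(np.round(s["eef_pos"],4),np.round(s["wrist_force"],1),s["clock"]);p,d,m=grab("wrist");W=np.array([[wp(m,d,u,v) for u in range(0,512,2)] for v in range(0,384,2)])
    for c in cs:
        k=(np.hypot(W[...,0]-c[0],W[...,1]-c[1])<.018)&(W[...,2]>.075)&(W[...,2]<.115); q=W[k][:,2]
        print(c,len(q),np.percentile(q,[10,50,90]).round(4) if len(q) else "")
    return p,d,m
E
python3 -c "
from h import *
crowns();go([.643,.0228,.065],5.65)"
```

```text
[0.6416 0.0337 0.0822] [ 0.4 -0.2  0.9] 6.175
(0.6341, 0.1124) 473 [0.0921 0.0928 0.0935]
(0.643, 0.0228) 455 [0.0971 0.098  0.0987]
(0.6519, -0.0668) 439 [0.0972 0.098  0.0989]
lin cm [0.06 0.27 1.69]
turn [ 0.0025  0.0008 -0.0021]
```

The left crown now stands at 0.0928, against 0.098 for the other two. The left bolt gave and is the loose one. Now I tap the middle and then the right.

Emit:
{"method": "apply_moves", "body": {
  "turn": [
    [0,0,0],
    [0,0,0],
    [0,0,0],
    [0,0,0],
    [0,0,0],
    [0,0,0]
  ],
  "linear": [
    [0.1,0.3,1.5],
    [0.1,0.3,2.2],
    [0.1,0.3,2.3],
    [0.1,0.3,2.4],
    [0.1,0.3,2.45],
    [0.1,0.3,2.45]
  ],
  "fingers": [1,1,1,1,1,1]
}}

```text
clock: 6.98
eef_pos: [0.6427, 0.0312, 0.0584]
tool_rot: [[0.995, 0.099, -0.0], [0.099, -0.995, -0.001], [-0.0, 0.001, -1.0]]
wrist_force: [-10.0, -5.3, 15.0]
width: -0.0003
finger_force: 7.9
```

Emit:
{"method": "apply_moves", "body": {
  "turn": [
    [0,0,0],
    [0,0,0],
    [0,0,0],
    [0,0,0],
    [0,0,0]
  ],
  "linear": [
    [0,0,-2],
    [0,5,-2],
    [0,9.4,-2],
    [0,9.4,-1.2],
    [0,9.4,-0.6]
  ],
  "fingers": [1,1,1,1,1]
}}

```text
clock: 7.6
eef_pos: [0.6523, -0.0622, 0.0634]
tool_rot: [[0.995, 0.098, -0.0], [0.098, -0.995, 0.001], [-0.0, -0.001, -1.0]]
wrist_force: [-0.4, 0.2, -0.3]
width: -0.0001
finger_force: 0.0
```

Emit:
{"method": "apply_moves", "body": {
  "turn": [
    [0,0,0],
    [0,0,0],
    [0,0,0],
    [0,0,0],
    [0,0,0]
  ],
  "linear": [
    [0,0,0.3],
    [0,0,0.4],
    [0,0,0.5],
    [0,0,0.55],
    [0,0,0.58]
  ],
  "fingers": [1,1,1,1,1]
}}

```text
clock: 8.22
eef_pos: [0.6525, -0.0627, 0.0588]
tool_rot: [[0.995, 0.098, 0.001], [0.098, -0.995, 0.001], [0.001, -0.0, -1.0]]
wrist_force: [-3.6, 4.1, 9.9]
width: -0.0002
finger_force: 4.7
```

```bash
python3 -c "
from h import *
go([.4246,-.0288,.09],59.8)"
```

```text
lin cm [-22.34  -5.6   -3.13]
turn [-1.000e-04 -9.000e-04 -9.456e-01]
```

Emit:
{"method": "apply_moves", "body": {
  "turn": [
    [0,0,0],
    [0,0,-0.18],
    [0,0,-0.36],
    [0,0,-0.54],
    [0,0,-0.72],
    [0,0,-0.9],
    [0,0,-0.946],
    [0,0,-0.946]
  ],
  "linear": [
    [0,0,-4],
    [-6,-1.5,-4],
    [-12,-3,-4],
    [-18,-4.5,-4],
    [-22.3,-5.6,-3.1],
    [-22.3,-5.6,-3.1],
    [-22.3,-5.6,-3.1],
    [-22.3,-5.6,-3.1]
  ],
  "fingers": [1,1,1,0,0,0,0,0]
}}

```text
clock: 9.22
eef_pos: [0.4251, -0.0292, 0.0893]
tool_rot: [[0.503, 0.864, 0.001], [0.864, -0.503, -0.0], [0.0, 0.001, -1.0]]
wrist_force: [0.2, -0.3, -0.5]
width: 0.0424
finger_force: 0.0
```

```bash
python3 -c "
from h import *
s=get_state();p,d,m=grab('wrist');np.savez('w3.npz',p=p,d=d);cv2.imwrite('pics/w3.png',cv2.resize(p[:,:,::-1],(800,600)))
print(s['width'],s['joint_pos'])
crowns()
go([.4246,-.0288,-.03],59.8)"
```

```text
0.04244140843216507 [-2.49947339e-01 -1.05723020e-01  1.91175235e+00  1.27804751e-04
  1.33470692e+00  2.77333086e-01]
[ 0.4251 -0.0292  0.0891] [ 0.6 -0.1  0.3] 9.275
(0.6341, 0.1124) 0 
(0.643, 0.0228) 237 [0.0971 0.0979 0.0988]
(0.6519, -0.0668) 0 
lin cm [ 1.00e-02 -6.00e-02  1.19e+01]
turn [ 0.0002 -0.0001 -0.0012]
```

View pics/w3.png

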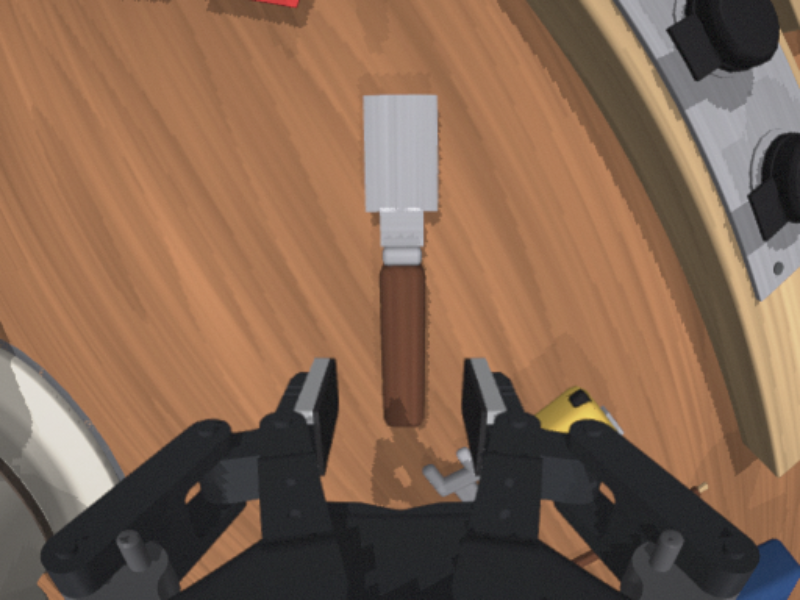

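The wrist view shows the knife centred between the fingers with its blade pointing up the picture, tip at (400,95). The spanner jaw at (455,475) is clear of the fingers. I check the pad-tip height before going down.

```bash
python3 -c "
from h import *
s=get_state();m=optics.camera_model('wrist');z=np.load('w3.npz');d=z['d'];R0=np.array(s['tool_rot'])
f=lambda u,v:(wp(m,d,u,v),(R0.T@(wp(m,d,u,v)-s['eef_pos'])))
for u,v in((206,231),(208,231),(303,231),(205,233),(303,234)): print('pad',u,v,*[x.round(4) for x in f(u,v)])
for u,v in((256,64),(258,200),(258,176),(258,262)): print('knife',u,v,*[x.round(4) for x in f(u,v)])
"
```

```text
pad 206 231 [ 0.4086 -0.0075  0.1345] [ 0.0105 -0.0251 -0.0455]
pad 208 231 [ 0.4102 -0.0074  0.1364] [ 0.0114 -0.0238 -0.0473]
pad 303 231 [ 0.4514 -0.0319  0.1356] [ 0.011   0.0241 -0.0465]
pad 205 233 [ 0.4098 -0.0064  0.1401] [ 0.012  -0.0247 -0.0511]
pad 303 234 [ 0.4511 -0.0303  0.1417] [ 0.0123  0.0231 -0.0526]
knife 256 64 [0.4788 0.0619 0.013 ] [0.1058 0.0005 0.076 ]
knife 258 200 [ 0.4211 -0.0407  0.0235] [-0.0119  0.0023  0.0655]
knife 258 176 [ 0.4319 -0.022   0.0227] [0.0097 0.0023 0.0664]
knife 258 262 [ 0.3896 -0.0951  0.0245] [-0.0748  0.0026  0.0646]
```

Emit:
{"method": "apply_moves", "body": {
  "turn": [
    [0,0,0],
    [0,0,0],
    [0,0,0],
    [0,0,0],
    [0,0,0]
  ],
  "linear": [
    [0,0.2,5],
    [0,0.2,9.5],
    [0,0.2,11.5],
    [0,0.2,12.2],
    [0,0.2,12.5]
  ],
  "fingers": [0,0,0,0,0]
}}

```text
clock: 9.95
eef_pos: [0.4271, -0.0303, -0.0358]
tool_rot: [[0.503, 0.864, 0.0], [0.864, -0.503, 0.0], [0.0, 0.0, -1.0]]
wrist_force: [0.7, 0.4, 0.7]
width: 0.0425
finger_force: 0.0
```

Emit:
{"method": "apply_moves", "body": {
  "turn": [
    [0,0,0],
    [0,0,0],
    [0,0,0],
    [0,0,0],
    [0,0,0]
  ],
  "linear": [
    [0,0,0],
    [0,0,0],
    [0,0,0],
    [0,0,0],
    [0,0,0]
  ],
  "fingers": [1,1,1,1,1],
  "grip_force": 80
}}

```text
clock: 10.58
eef_pos: [0.4274, -0.0304, -0.0351]
tool_rot: [[0.503, 0.864, 0.002], [0.864, -0.503, -0.0], [0.001, 0.002, -1.0]]
wrist_force: [-1.0, 0.0, 7.3]
width: 0.0244
finger_force: 79.2
```

Emit:
{"method": "apply_moves", "body": {
  "turn": [
    [0,0,0],
    [0,0,0],
    [0,0,0.17],
    [0,0,0.34],
    [0,0,0.51],
    [0,0,0.68],
    [0,0,0.85],
    [0,0,0.945]
  ],
  "linear": [
    [0,0,-4],
    [0,0,-9],
    [0,0,-11],
    [3,-2,-11.5],
    [6,-4,-11.5],
    [9,-5,-11.5],
    [11,-5,-11.5],
    [12.2,-3.9,-11.5]
  ],
  "fingers": [1,1,1,1,1,1,1,1]
}}

```text
clock: 11.58
eef_pos: [0.4546, 0.0959, 0.0796]
tool_rot: [[0.995, 0.096, 0.001], [0.096, -0.995, 0.0], [0.001, -0.0, -1.0]]
wrist_force: [0.3, -1.5, -0.8]
width: 0.0245
finger_force: 78.9
```

```bash
python3 -c "
from h import *
s=get_state();p,d,m=crowns();np.savez('w4.npz',p=p,d=d);cv2.imwrite('pics/w4.png',cv2.resize(p[:,:,::-1],(800,600)))
go([.455,.0947,.08],5.65)"
```

```text
[0.4546 0.0959 0.0796] [ 0.3 -1.5 -0.8] 11.575
(0.6341, 0.1124) 0 
(0.643, 0.0228) 0 
(0.6519, -0.0668) 15 [0.0969 0.0979 0.0988]
lin cm [-0.14  0.1  -0.05]
turn [-0.0002 -0.0019 -0.0075]
```

View pics/w4.png

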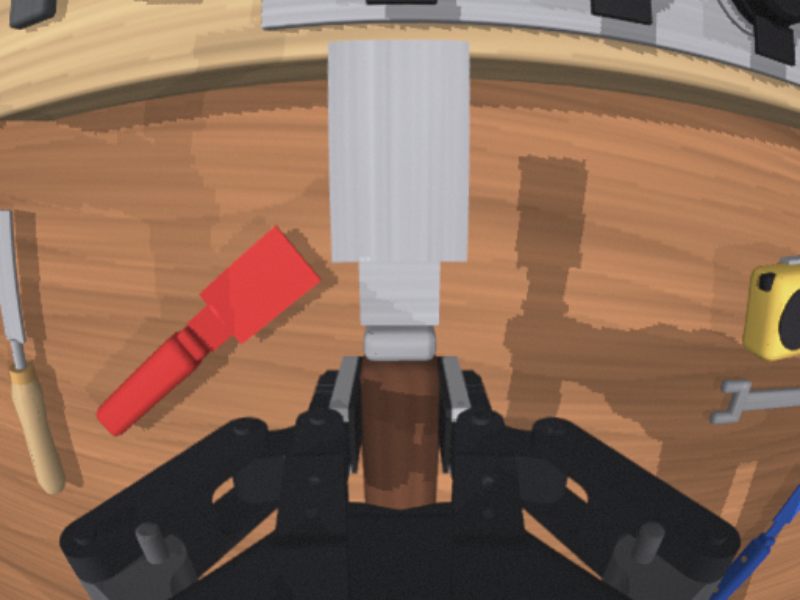

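The knife is held straight in the gripper, with the blade's front edge at row 42 of the 800x600 view, columns 328 to 469. Next I measure the blade plane and tip in the tool frame.

```bash
python3 -c "
from h import *
s=get_state();m=optics.camera_model('wrist');z=np.load('w4.npz');d=z['d'];R0=np.array(s['tool_rot'])
f=lambda u,v:(R0.T@(wp(m,d,u,v)-s['eef_pos'])).round(4)
for u,v in((255,26),(255,27),(255,28),(212,30),(298,30),(255,60),(255,100),(255,140),(255,160)): print(u,v,f(u,v))
"

```

```text
255 26 [ 0.1086 -0.0006 -0.0479]
255 27 [ 0.108  -0.0006 -0.0483]
255 28 [ 0.1076 -0.0006 -0.0483]
212 30 [ 0.1071 -0.0196 -0.0484]
298 30 [ 0.1076  0.0187 -0.0462]
255 60 [ 0.0928 -0.0006 -0.0477]
255 100 [ 0.0747 -0.0006 -0.0486]
255 140 [ 0.0565 -0.0006 -0.0467]
255 160 [ 0.0474 -0.0006 -0.048 ]
```

```bash
python3 -c "
from h import *
go([.4500,.0942,.0245],5.65)"
```

```text
lin cm [-0.65  0.11  5.5 ]
turn [-0.0002 -0.0019 -0.0075]
```

Emit:
{"method": "apply_moves", "body": {
  "turn": [
    [0,-0.002,-0.006],
    [0,-0.002,-0.006],
    [0,-0.002,-0.006],
    [0,-0.002,-0.006]
  ],
  "linear": [
    [-0.6,0.1,3],
    [-0.6,0.1,5],
    [-0.6,0.1,5.5],
    [-0.6,0.1,5.5]
  ],
  "fingers": [1,1,1,1]
}}

```text
clock: 12.12
eef_pos: [0.4487, 0.0932, 0.0245]
tool_rot: [[0.994, 0.105, -0.002], [0.105, -0.994, -0.0], [-0.001, -0.0, -1.0]]
wrist_force: [0.1, -0.6, -0.7]
width: 0.0246
finger_force: 78.8
```

```bash
python3 -c "
from h import *
s=get_state();m=optics.camera_model('wrist');p,d,m=grab('wrist');R0=np.array(s['tool_rot'])
print(s['eef_pos'])
for u,v in((255,22),(255,27),(255,60),(255,100)): print(u,v,wp(m,d,u,v).round(4))
ps,ds,ms=grab('side');C=cloud(ms,ds)
# lip top of left bolt vs blade, side view
L=np.array([.6341,.1124]);X=np.array([.9951,.0985]);Y=np.array([-.0985,.9951])
q=C.reshape(-1,3);b=np.c_[(q[:,:2]-L)@X,(q[:,:2]-L)@Y,q[:,2]]
k=(abs(b[:,1])<.012)&(b[:,0]>-.15)&(b[:,0]<-.026)&(b[:,2]>.03)
for lo in np.arange(-.15,-.026,.008):
    kk=k&(b[:,0]>=lo)&(b[:,0]<lo+.008)
    if kk.sum(): print(lo.round(3),kk.sum(),np.median(b[kk,2]).round(4),b[kk,2].max().round(4))
go([.4933,.0985,.0245],5.65)"
```

```text
[0.44865171 0.09316914 0.02449852]
255 22 [0.573  0.1069 0.0174]
255 27 [0.5565 0.1051 0.0712]
255 60 [0.5409 0.1035 0.0726]
255 100 [0.523  0.1016 0.071 ]
-0.142 2 0.0698 0.0702
-0.134 7 0.0708 0.0727
-0.126 18 0.0719 0.0736
-0.118 17 0.0719 0.0758
-0.11 16 0.0714 0.0746
-0.102 18 0.0725 0.075
-0.094 15 0.0716 0.0739
-0.086 18 0.0718 0.0743
-0.078 1 0.0694 0.0694
-0.07 4 0.0394 0.0574
-0.062 35 0.0542 0.0622
-0.054 19 0.0604 0.0685
-0.046 28 0.0658 0.0836
-0.038 20 0.0783 0.0816
-0.03 6 0.0786 0.0794
lin cm [ 4.46 -0.06  0.04]
turn [-0.      0.0006  0.0064]
```

Blade top is at 0.072, between the plate (0.066) and the lip's underside (about 0.077). I slip it in.

Emit:
{"method": "apply_moves", "body": {
  "turn": [
    [0,0,0.006],
    [0,0,0.006],
    [0,0,0.006],
    [0,0,0.006],
    [0,0,0.006]
  ],
  "linear": [
    [1.5,0,0],
    [2.8,0,0],
    [3.7,-0.05,0],
    [4.4,-0.05,0],
    [4.4,-0.05,0]
  ],
  "fingers": [1,1,1,1,1]
}}

```text
clock: 12.85
eef_pos: [0.4925, 0.0984, 0.0237]
tool_rot: [[0.995, 0.099, -0.002], [0.099, -0.995, -0.0], [-0.002, -0.0, -1.0]]
wrist_force: [-0.3, -0.6, -0.5]
width: 0.0244
finger_force: 78.8
```

Emit:
{"method": "apply_moves", "body": {
  "turn": [
    [0,0,0],
    [0,0,0],
    [0,0,0],
    [0,0,0],
    [0,0,0]
  ],
  "linear": [
    [0,0,-0.5],
    [0.05,0,-1.25],
    [0.2,0,-2.05],
    [0.3,0,-2.4],
    [0.3,0,-2.4]
  ],
  "fingers": [1,1,1,1,1]
}}

```text
clock: 13.48
eef_pos: [0.4954, 0.0987, 0.0482]
tool_rot: [[0.995, 0.099, -0.001], [0.099, -0.995, -0.0], [-0.001, -0.0, -1.0]]
wrist_force: [-0.8, 0.5, -1.6]
width: 0.0244
finger_force: 78.8
```

```bash
python3 -c "
from h import *
s=get_state();print(s['eef_pos'],s['wrist_force'])
p,d,m=grab('side');cv2.imwrite('pics/s5.png',cv2.resize(p[120:216,170:298][:,:,::-1],(800,600),interpolation=cv2.INTER_CUBIC))"
```

```text
[0.4954477  0.09866856 0.04820331] [-0.83125166  0.53451902 -1.56562478]
```

View pics/s5.png

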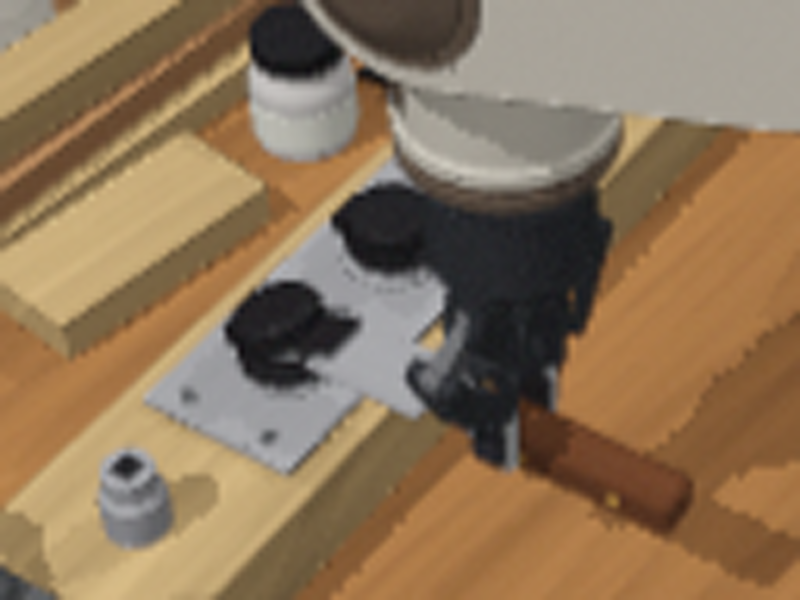

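The side view shows the left cap lifted about 0.3 rad on the blade, which sits under the lip at (330,350). The other caps are shut. I continue along the arc.

Emit:
{"method": "apply_moves", "body": {
  "turn": [
    [0,0,0],
    [0,0,0],
    [0,0,0],
    [0,0,0],
    [0,0,0],
    [0,0,0],
    [0,0,0]
  ],
  "linear": [
    [0.2,0,-0.5],
    [0.6,0,-1.3],
    [1.1,0,-2.0],
    [1.6,0,-2.55],
    [2.0,0,-2.95],
    [2.0,0,-2.95],
    [2.0,0,-2.95]
  ],
  "fingers": [1,1,1,1,1,1,1]
}}

```text
clock: 14.4
eef_pos: [0.515, 0.1006, 0.0771]
tool_rot: [[0.995, 0.099, -0.002], [0.099, -0.995, -0.0], [-0.002, -0.0, -1.0]]
wrist_force: [-0.0, -0.4, -0.8]
width: 0.0242
finger_force: 78.8
```

```bash
python3 -c "
from h import *
s=get_state();print(s['eef_pos'],s['wrist_force'],s['finger_force'])
L=np.array([.6341,.1124]);X=np.array([.9951,.0985]);Y=np.array([-.0985,.9951])
p,d,m=grab('side');C=cloud(m,d);q=C.reshape(-1,3);v=cv2.cvtColor(p,cv2.COLOR_RGB2HSV)[...,2].ravel()
b=np.c_[(q[:,:2]-L)@X,(q[:,:2]-L)@Y,q[:,2]];k=(abs(b[:,1])<.03)&(b[:,0]>-.035)&(b[:,0]<.05)&(b[:,2]>.085)&(v<70)
# crown plane normal
t=b[k];print(len(t),t[:,2].max());c=t.mean(0);w=np.linalg.svd(t-c)[2][2];print(c,w,'tilt deg',np.degrees(np.arccos(abs(w[2]))))
cv2.imwrite('pics/s6.png',cv2.resize(p[120:216,170:298][:,:,::-1],(800,600),interpolation=cv2.INTER_CUBIC))"
```

```text
[0.51498105 0.10061754 0.07710475] [-0.02313921 -0.35344381 -0.83591619] 78.7933087348938
79 0.13465394221134763
[0.00510275 0.01359663 0.11598182] [0.62831746 0.19720386 0.75254754] tilt deg 41.18846144179124
```

View pics/s6.png

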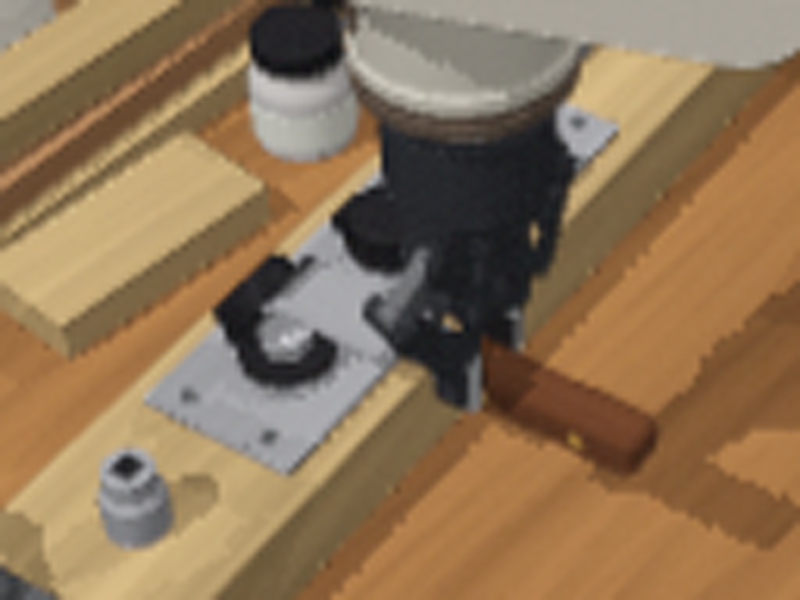

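The left cap is open on the blade with the bolt's hexagon head visible at (290,335). By geometry it stands at about 51°, and the gripper is clear of it. I hand in.

```bash
python3 -c "
from bench import job
print(job.finish_job())"
```

```text
the job is handed in; nothing more can be done
None
```

The left bolt was the loose one: it sank 5 mm when tapped, and its cap is now held open at about 51° (calculated from the blade's position) on the putty knife, with the other two caps shut. The job is handed in, but no verdict came back.

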